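# Load the slide carrier onto the microscope stage

## Robot

A 6-joint arm with a two-finger parallel gripper is mounted at the origin on the work surface. World frame = base frame: x ahead of the robot, y to its left, z up, the work surface at z = 0. Lengths are in m, angles in rad, forces in N, time in s.
With the tool pointing down it reaches from about 0.35 to 0.975 m from the base axis. Payload 4.9 kg.
Tool frame: the origin (TCP) lies at the very end of the fingers, on their centre line; the grasp point (between the pads) lies 19 mm behind it; z points along the fingers, y is the line along which they close (so a half turn about z gives the same grasp; the last joint's range is limited). The gripper opens to 85 mm and grips with 20 to 120 N. Pads are 22 mm wide; open, the fingers measure 114 mm over their backs; the gripper's body (76 mm by 85 mm) begins 54 mm behind the grasp point. The pads swing forward as they close: fully open they stand 13 mm farther back than shut.
Start: joints at [-1.278, 0.053, 1.613, -0, 1.476, -0.119], TCP at [0.25, -0.573, 0.231] pointing down, gripper open.
Joint ranges: [-3.01, 3.01], [-1.01, 2.22], [0.06, 2.58], [-1.02, 4.17], [0.09, 2.62], [-3.14, 3.14]. Speed limits (rad/s): [2.57, 2.57, 3.14, 3.14, 3.14, 3.14].

## Interface

Orientations are given as a rotation vector (axis times angle).
In Python, from station import ctrl, imaging gives the robot as it stands.
- The arm moves only by the tool play_rows, never from a script. Its argument "series" is a list of rows, each a list of 3 entries, a list of its own where there are three numbers: the opening, from 0 (shut) to 1 (fully open), then the shift along the tool's x, y, z each as a share of 0.05 m, from -1 to 1, then the turn, a rotation vector about the tool's x, y, z each as a share of 8 degrees, from -1 to 1. In form: [[grip, [dx, dy, dz], [ax, ay, az]], ...]. A call has 1 to 8 rows; each row shifts and turns the commanded pose from where the row before left it, along the tool's axes as they then stand; what a row does not reach is not made up. A row lasts 1/8 s, in which the tool goes at most 62.5 mm and 10.7 degrees, less where a joint would pass 70% of its speed; a pose out of reach is approached as far as the arm can. A call with a number of a shift or a turn outside -1 to 1 is refused whole. A call with a gripper value outside its range is refused whole. The fingers move at their own pace and stop on an object; "force" is the grip in N (left out, the last holds). Time passes only in rows, so rows that do not move let the fingers close. It gives the time, the measured TCP pose, the force, the opening and the grip force at its end, in the units of the state.
- ctrl.get_obs(): the state, without advancing time (a new reading comes with each control period).
- imaging.get_image(name): name is "scene" or "side" or "wrist"; returns a dict with "color" (480x640x3 uint8, blue, green, red), "fx", "fy", "cx", "cy" (pixels), "D" ([k1, k2, p1, p2, k3] as OpenCV has them; the pictures are not rectified), "extrinsics" (4x4, takes a point from world to camera coordinates); the wrist camera has in their place "hand_eye" (4x4, takes a point from camera to tool coordinates, whose origin is the TCP and whose axes are the flange's). Camera axes: x right, y down, z forward; pixel columns grow to the right and rows downward; lengths in m; the calibration is good to about 2 mm. A picture is of the moment at which its call begins: read the wrist's pose just before it. There is no depth.
- ctrl.finish_job(): hands the job in; it is judged then, once.
The state is a dict: "t": time; "q": joint angles; "dq": joint speeds; "effort": joint torques, N m; "tool_pos": TCP position; "tool_rot": TCP orientation; "contact_force": force on the tool from outside, world axes, zero at the start; "wrist_torque": the same for the moment, N m; "opening": finger opening in m; "grip_force": force on a finger pad.
Only numpy, scipy, OpenCV 4.12 (cv2) and the standard library are available. Lean on these libraries where they do the work, as an engineer would, in place of code of your own. Each camera call takes 0.05 s, during which the arm holds its last target. There are 200 camera calls.

## Task

Load the slide carrier on the microscope: pick it up by its black grip and, keeping it level and in the gripper all the way down, lower it gently over the stage's two upright pins (either way round) until it lies flush on the stage, then let go. After that swing the red clamp as far as it goes, over the edge of the carrier. Leave the blue slide box, the dropper bottle and the dish where they are.

Things in the scene. Friction and masses are not known exactly. Their poses are not given: they have to be found in the camera images.
- carrier: the loose slide carrier: an aluminium plate 170 (its x) by 130 (its y) by 8 mm with four glass slides on it, about 0.4 kg, flat on the bench at first. Origin: centre of its underside, z up. Two round 12 mm holes go through the plate on its x axis, 72 mm either side of the centre
- carrier_grip (a point): centre of the top face of the carrier's black grip bar, which stands in the middle of the plate: 70 mm long along the carrier's x, 14 mm thick in y, from 8 to 48 mm above the carrier's underside
- microscope: the white microscope, fixed on the bench. Origin: on the bench under the middle of its black stage, z up. The stage is run out for loading, open above; its face is 80 mm above the bench, 220 mm in x, from 130 mm on the -y side to 95 mm on the +y side. Column and head (240 to 460 mm high) stand on the +y side, from 190 mm out
- seat (a point): the point on the stage face midway between the pins, where the centre of the carrier's underside belongs; same axes as the microscope
- pin_a (a point): tip of one steel locating pin: 10 mm thick, standing 22 mm above the stage face, its upper 8 mm a cone 4.4 mm across at the tip. It is 72 mm from the seat along the microscope's -x; the carrier's holes have 1 mm play all round
- pin_b (a point): tip of the other, identical pin, 72 mm from the seat along the microscope's +x
- clamp (a joint): angle of the red swing clamp on the stage, about its upright pivot. 0: open, arm along the microscope's -x, clear of the carrier's place. It grows as the arm swings clockwise seen from above, first towards the microscope's +y. 1.57: at its stop, closed, arm along +y over the carrier's edge. Starts within 0 to 0.35; stays where it is left; 1 to 2 N at its post moves it
- clamp_pivot (a point): the clamp's pivot axis at the stage face: from the seat 50 mm along the microscope's +x and 105 mm along its -y; a steel boss 20 mm across and 22 mm high. The flat arm is 18 mm wide, reaches 52 mm from the axis and runs 10.5 to 18.5 mm above the stage face, 2.5 mm above a seated carrier
- clamp_post (a point): centre of the top of the clamp's red upright finger post, 40 mm from the pivot axis; the post is 14 mm thick and rises from the arm (18 mm) to 55 mm above the stage face
- slide_box: bystander: closed blue slide box 110 by 90 by 34 mm; origin at the centre of its underside
- dropper_bottle: bystander: amber dropper bottle 42 mm across, 85 mm tall; origin at the centre of its underside
- petri_dish: bystander: clear flat dish 88 mm across, 14 mm high; origin at the centre of its underside
Mind the look-alikes: they are no part of the job. Several things have the shape of the carrier; the one meant has the colours described above.

How it is judged:
By the outcome, as a careful person would: the job done as asked, in the order asked, and still so for the second after the job is handed in, with the robot touching nothing.
It also fails if it takes over 48 s, if anything falls off the work surface, if the arm or the gripper's body presses on something with over 40 N, if the wrist force passes 120 N, or if a joint passes its speed limit or range.

## Working session

There is one attempt and no reset: what is moved stays moved. The work goes in short steps, Python scripts to look and compute and a tool call to move; the robot and the scene stay as the last step left them, time stands still between calls to the robot, and variables do not carry over. Pictures are saved under pics/ and viewed, at most 10 in all, crops included, and the job is handed in when it is done.

Besides the shell and the picture viewer there is one more tool, called after "Request:" as a command line: name --argument value ..., lists and objects as JSON in quotes. play_rows: Moves the arm, as the interface text tells. Shift numbers are shares of 0.05 m and turn numbers shares of 8 degrees, none past 1 either way. Its arguments: {"type":"object","properties":{"series":{"type":"array"},"force":{"type":"number"}},"required":["series"]}

```bash
mkdir -p pics; ls; python3 - <<'E'
from station import ctrl, imaging
import cv2,pickle
o=ctrl.get_obs(); print(o)
d={}
for n in("scene","side","wrist"):
    d[n]=imaging.get_image(n); cv2.imwrite(f"pics/{n}0.png",d[n]["color"])
    print(n,{k:v for k,v in d[n].items() if k!="color"})
pickle.dump((o,d),open("p0.pkl","wb"))
E
```

```text
pics
{'t': 0.0, 'q': array([-1.27798447e+00,  5.33494999e-02,  1.61431797e+00, -2.91364607e-05,
        1.47599298e+00, -1.18988897e-01]), 'dq': array([-0.00027678, -0.00079556, -0.00026433,  0.00024147, -0.0004846 ,
       -0.00134253]), 'effort': array([-8.26637206e-04, -3.93675971e+01, -3.70178890e+01, -1.89704037e-04,
        6.92932677e-03,  3.01460030e-07]), 'tool_pos': array([ 0.24997806, -0.57214156,  0.23005327]), 'tool_rot': array([-3.07321881e+00, -6.41877849e-01,  3.27111613e-04]), 'contact_force': array([-1.05870312,  0.40446776,  0.50245001]), 'wrist_torque': array([-0.02921623,  0.03372873,  0.02961718]), 'grip_force': 0.0, 'opening': 0.08531661898848678}
scene {'fx': 542.1986937288194, 'fy': 542.1986937288194, 'cx': 316.12437415622117, 'cy': 240.7979148184573, 'D': array([-0.12152137,  0.        ,  0.        ,  0.        ,  0.        ]), 'extrinsics': array([[-0.06155658,  0.99807749, -0.00721918,  0.19108058],
       [ 0.85032577,  0.04865381, -0.52400276, -0.36959301],
       [-0.52264412, -0.03839448, -0.85168597,  1.58115385],
       [ 0.        ,  0.        ,  0.
[... 315 characters left out ...]
434479, -0.64999767,  0.24019685],
       [ 0.09560361, -0.64305873, -0.75982592,  0.77888434],
       [ 0.        ,  0.        ,  0.        ,  1.        ]])}
wrist {'fx': 364.6059128975384, 'fy': 364.6059128975384, 'cx': 319.34060308574703, 'cy': 238.90243822331453, 'D': array([-0.01411672,  0.        ,  0.        ,  0.        ,  0.        ]), 'hand_eye': array([[ 3.66419824e-05, -9.57436087e-01, -2.88645350e-01,
         7.34719875e-02],
       [ 9.99999090e-01,  4.24275033e-04, -1.28037496e-03,
         1.25012033e-03],
       [ 1.34834221e-03, -2.88645040e-01,  9.57435232e-01,
        -1.43376028e-01],
       [ 0.00000000e+00,  0.00000000e+00,  0.00000000e+00,
         1.00000000e+00]])}
```

View pics/scene0.png

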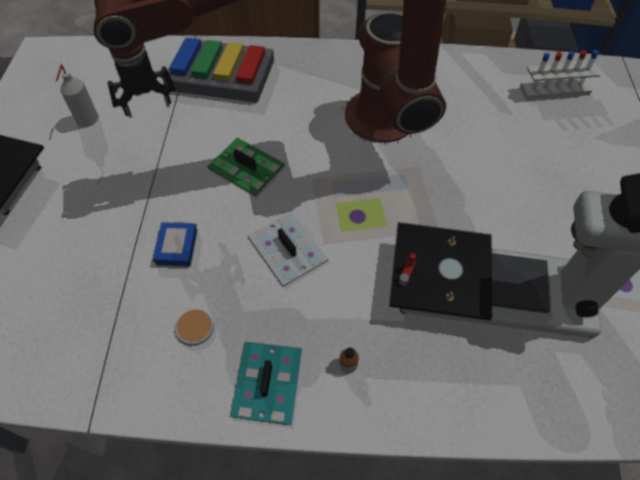

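View pics/side0.png

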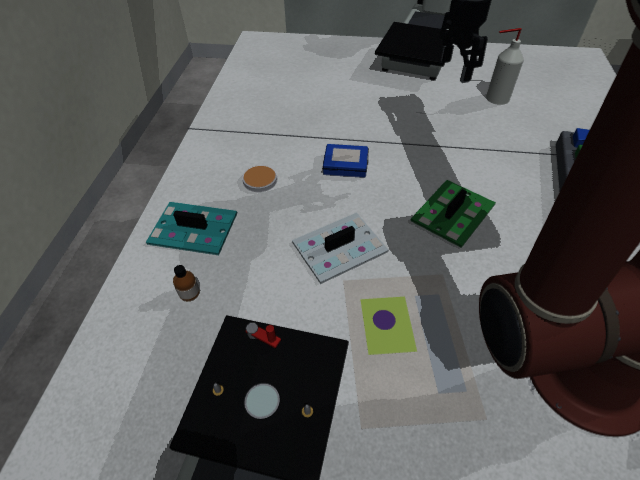

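The carrier is the aluminium one: its black grip is at scene (288,242) and side (340,238). The stage pins are at scene (452,241) and (450,296), side (218,389) and (307,411). The clamp boss is at scene (404,280), with the post top near (412,258).

```bash
cat > h.py <<'E'
import numpy as np, cv2, pickle
from scipy.spatial.transform import Rotation as R
def cam(im,o=None):
    """centre and rotation (cam->world)"""
    if "extrinsics" in im:
        E=im["extrinsics"]; return -E[:3,:3].T@E[:3,3],E[:3,:3].T
    H=im["hand_eye"]; W=R.from_rotvec(o["tool_rot"]).as_matrix()
    return o["tool_pos"]+W@H[:3,3],W@H[:3,:3]
def ray(im,px,o=None):
    K=np.array([[im["fx"],0,im["cx"]],[0,im["fy"],im["cy"]],[0,0,1]])
    u=cv2.undistortPoints(np.array([[px]],float),K,im["D"])[0,0]
    c,M=cam(im,o); d=M@np.r_[u,1]; return c,d/np.linalg.norm(d)
def plane(im,px,z,o=None):
    c,d=ray(im,px,o); return c+d*(z-c[2])/d[2]
def tri(rs):
    A=sum(np.eye(3)-np.outer(d,d) for c,d in rs); b=sum((np.eye(3)-np.outer(d,d))@c for c,d in rs)
    p=np.linalg.solve(A,b); return p,[round(1000*np.linalg.norm((np.eye(3)-np.outer(d,d))@(p-c)),1) for c,d in rs]
def blob(mask,near,r):
    """contour of the biggest blob within r px of near"""
    m=np.zeros(mask.shape,np.uint8); cv2.circle(m,tuple(int(v) for v in near),r,255,-1)
    n,l,s,c=cv2.connectedComponentsWithStats(cv2.bitwise_and(mask.astype(np.uint8)*255,m))
    i=1+np.argmax(s[1:,4]); return c[i],s[i,4],l==i
E
python3 - <<'E'
from h import *
o,d=pickle.load(open("p0.pkl","rb")); S,D=d["scene"],d["side"]
def two(name,f,a,b,r):
    rs=[];ps=[]
    for im,n in((S,a),(D,b)):
        c,ar,_=blob(f(im["color"].astype(int)),n,r); ps.append((c.round(1).tolist(),ar)); rs.append(ray(im,c))
    p,e=tri(rs); print(name,p.round(4),e,ps); return p
dark=lambda c:c.max(2)<60
pin=lambda c:c.max(2)>70
red=lambda c:(c[...,2]>90)&(c[...,2]-c[...,1]>60)
g=two("grip",dark,(288,242),(340,238),25)
a=two("pin1",pin,(452,241),(218,389),9); b=two("pin2",pin,(450,296),(307,411),9)
b2=two("pinalt",pin,(450,296),(218,389),9); a2=two("pinalt",pin,(452,241),(307,411),9)
two("red",red,(410,265),(268,338),22)
for im,n in((S,(288,242)),(D,(340,238))):
    _,_,l=blob(dark(im["color"]),n,25); ys,xs=np.where(l)
    bx=cv2.boxPoints(cv2.minAreaRect(np.c_[xs,ys].astype(np.float32)))
    w=np.array([plane(im,q,.03)[:2] for q in bx]); print(w.round(3).tolist())
    e=max([w[1]-w[0],w[2]-w[1]],key=np.linalg.norm); print("yaw",np.degrees(np.arctan2(e[1],e[0]))%180)
E
python3 -c "
import cv2,numpy as np
s=cv2.imread('pics/scene0.png');d=cv2.imread('pics/side0.png')
f=lambda i,x,y:cv2.resize(i[y:y+120,x:x+120],(400,400),interpolation=2)
cv2.imwrite('pics/c0.png',np.hstack([f(s,385,200),f(d,190,310)]))"
```

```text
grip [ 0.4692 -0.235   0.0257] [np.float64(0.9), np.float64(0.9)] [([286.6, 242.9], np.int32(239)), ([339.4, 238.5], np.int32(463))]
pin1 [0.5703 0.1562 0.1921] [np.float64(31.8), np.float64(31.8)] [([453.1, 242.8], np.int32(10)), ([218.0, 391.6], np.int32(40))]
pin2 [ 0.5205  0.1473 -0.0579] [np.float64(46.4), np.float64(46.4)] [([451.1, 298.3], np.int32(15)), ([307.2, 412.3], np.int32(49))]
pinalt [0.6217 0.1445 0.0765] [np.float64(1.5), np.float64(1.5)] [([451.1, 298.3], np.int32(15)), ([218.0, 391.6], np.int32(40))]
pinalt [0.4781 0.1586 0.0782] [np.float64(1.4), np.float64(1.4)] [([453.1, 242.8], np.int32(10)), ([307.2, 412.3], np.int32(49))]
red [0.5648 0.049  0.092 ] [np.float64(0.5), np.float64(0.5)] [([407.9, 270.0], np.int32(46)), ([265.0, 336.5], np.int32(158))]
[[0.447, -0.269], [0.43, -0.252], [0.496, -0.203], [0.512, -0.219]]
yaw 37.04032234162458
[[0.508, -0.227], [0.445, -0.275], [0.428, -0.238], [0.491, -0.192]]
yaw 37.365342851478374
```

View pics/c0.png

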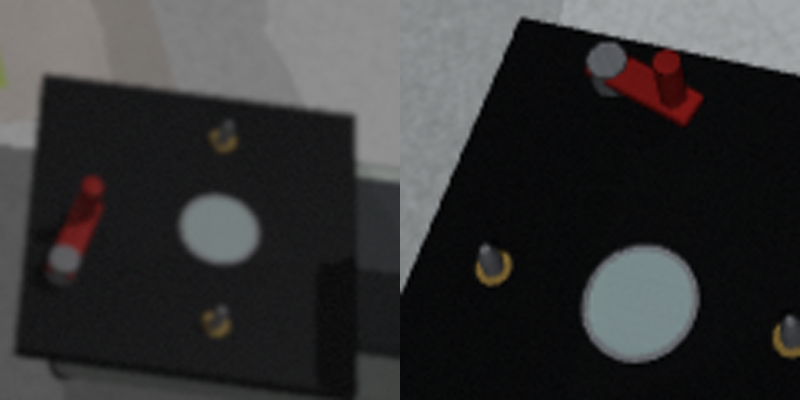

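Pins come out at (0.478, 0.159) and (0.622, 0.1445), 144 mm apart as they should be. The grip is at (0.469, −0.235), yaw about 37°. Next I go above the carrier.

Request:
play_rows --series '[[1,[0.96,-0.63,0.08],[0,0,0]],[1,[0.96,-0.63,0.08],[0,0,0]],[1,[0.96,-0.63,0.08],[0,0,0]],[1,[0.96,-0.63,0.08],[0,0,0]],[1,[0.96,-0.63,0.08],[0,0,0]],[1,[0.96,-0.63,0.08],[0,0,0]],[1,[0.96,-0.63,0.08],[0,0,-0.85]],[1,[0,0,0],[0,0,-0.85]]]'

```text
t: 1.15
tool_pos: [0.471, -0.2327, 0.2025]
tool_rot: [-2.971, -1.016, 0.0]
contact_force: [-0.1, -1.0, -0.0]
opening: 0.0858
grip_force: 0.0
```

Request:
play_rows --series '[[1,[0,0,0],[0,0,0]],[1,[0,0,0],[0,0,0]]]'

```text
t: 1.4
tool_pos: [0.4695, -0.2366, 0.2032]
tool_rot: [-2.979, -0.998, 0.0]
contact_force: [-0.1, -0.0, -0.1]
opening: 0.0853
grip_force: 0.0
```

```bash
cat >> h.py <<'E'
def look(tag):
    from station import ctrl, imaging
    o=ctrl.get_obs(); im=imaging.get_image("wrist"); cv2.imwrite(f"pics/w{tag}.png",im["color"]); pickle.dump((o,im),open(f"w{tag}.pkl","wb")); show(o); return o,im
def yaw(o):
    x=R.from_rotvec(o["tool_rot"]).as_matrix(); return np.degrees(np.arctan2(x[1,0],x[0,0])), x[:,2].round(4)
def show(o): print(round(o["t"],2),o["tool_pos"].round(4),"yaw,z",yaw(o),"F",o["contact_force"].round(1),"open",round(o["opening"],4),"grip",round(o["grip_force"],1))
def go(o,p):
    """shift to p in tool axes, shares"""
    print("shift",(R.from_rotvec(o["tool_rot"]).as_matrix().T@(np.array(p)-o["tool_pos"])/.05).round(3))
E
python3 -c "
from h import *
look(1)"
```

```text
1.4 [ 0.4695 -0.2366  0.2032] yaw,z (np.float64(37.05417287474019), array([-2.e-04,  1.e-04, -1.e+00])) F [-0.1 -0.  -0.1] open 0.0853 grip 0.0
```

View pics/w1.png

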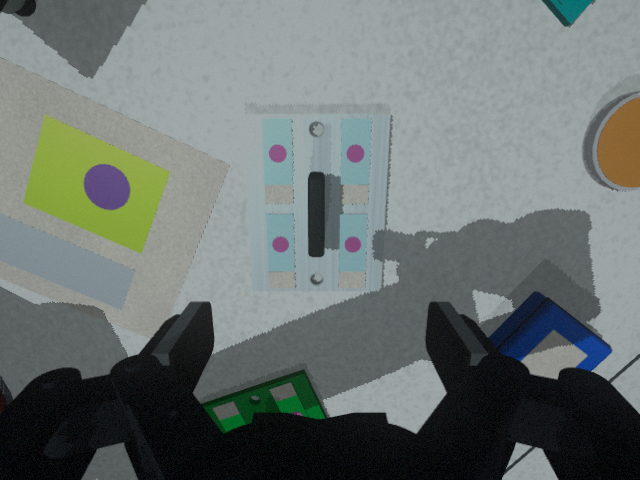

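The wrist view shows the carrier straight under the tool, holes at (317,128) and (316,279), grip bar centred about (316,214).

```bash
python3 - <<'E'
from h import *
o,im=pickle.load(open("w1.pkl","rb")); c=im["color"].astype(int)
h=[plane(im,p,.008,o) for p in((316.8,128.5),(316.3,279.5))]
print(h, np.linalg.norm(h[0]-h[1])); e=h[0]-h[1]; print(np.degrees(np.arctan2(e[1],e[0])),(h[0]+h[1])/2)
g,ar,l=blob(c.max(2)<60,(316,213),50); ys,xs=np.where(l); print(g,ar)
r=cv2.minAreaRect(np.c_[xs,ys].astype(np.float32)); print(r)
# top face edges: nearest/far ends
for p in((316,xs.min()),):
    print(xs.min(),xs.max(),ys.min(),ys.max())
for v in (ys.min(),ys.max()): print(plane(im,(g[0],v),.048,o))
m=(h[0]+h[1])/2; go(o,[m[0],m[1],.015])
E
```

```text
[array([ 0.52751969, -0.19086535,  0.008     ]), array([ 0.41120961, -0.27769913,  0.008     ])] 0.1451486858584683
36.74396822316086 [ 0.46936465 -0.23428224  0.008     ]
[316.07472527 213.5025641 ] 1365
((316.0, 214.0), (84.0, 16.0), 90.0)
308 324 172 256
[ 0.50027053 -0.21102265  0.048     ]
[ 0.44258756 -0.25434661  0.048     ]
shift [ 0.025 -0.038  3.764]
```

Request:
play_rows --series '[[0.6,[0.03,-0.04,0.9],[0,0,0.04]],[0.6,[0,0,0.9],[0,0,0]],[0.6,[0,0,0.9],[0,0,0]],[0.6,[0,0,0.7],[0,0,0]],[0.6,[0,0,0.36],[0,0,0]],[0.6,[0,0,0],[0,0,0]],[0,[0,0,0],[0,0,0]],[0,[0,0,0],[0,0,0]]]' --force 70

```text
t: 2.45
tool_pos: [0.4709, -0.2343, 0.0172]
tool_rot: [2.979, 0.993, 0.003]
contact_force: [-0.3, 2.4, 1.2]
opening: 0.0157
grip_force: 1.2
```

Request:
play_rows --series '[[0,[0,0,0],[0,0,0]],[0,[0,0,0],[0,0,0]],[0,[0,0,0],[0,0,0]],[0,[0,0,0],[0,0,0]]]'

```text
t: 2.95
tool_pos: [0.471, -0.2344, 0.0173]
tool_rot: [2.978, 0.993, 0.003]
contact_force: [-1.6, 0.3, 5.9]
opening: 0.0127
grip_force: 70.7
```

Request:
play_rows --series '[[0,[0,0,-0.3],[0,0,0]],[0,[0,0,-0.6],[0,0,0]],[0,[0,0,-0.8],[0,0,0]],[0,[0,0,-0.9],[0,0,0]],[0,[0,0,-0.6],[0,0,0]],[0,[0,0,-0.5],[0,0,0]],[0,[0,0,0],[0,0,0]],[0,[0,0,0],[0,0,0]]]'

```text
t: 3.95
tool_pos: [0.469, -0.2331, 0.1989]
tool_rot: [-2.979, -0.993, 0.002]
contact_force: [0.3, 0.8, -3.8]
opening: 0.0132
grip_force: 69.4
```

Request:
play_rows --series '[[0,[0.4,-0.36,0],[0,0,0]],[0,[0.73,-0.65,0],[0,0,0]],[0,[0.85,-0.76,0],[0,0,0]],[0,[0.9,-0.8,0],[0,0,0]],[0,[0.9,-0.8,0],[0,0,0]],[0,[0.9,-0.8,0],[0,0,0]],[0,[0.75,-0.67,0],[0,0,0]],[0,[0.45,-0.4,0],[0,0,0]]]'

```text
t: 4.95
tool_pos: [0.5465, 0.1546, 0.1977]
tool_rot: [-2.978, -0.997, 0.006]
contact_force: [0.3, -0.5, -2.9]
opening: 0.013
grip_force: 69.3
```

Request:
play_rows --series '[[0,[0,0,0],[0,0,0.5]],[0,[0,0,0],[0,0,0.9]],[0,[0,0,0],[0,0,0.9]],[0,[0,0,0],[0,0,0.9]],[0,[0,0,0],[0,0,0.9]],[0,[0,0,0],[0,0,0.8]],[0,[0,0,0],[0,0,0.4]],[0,[0,0,0],[0,0,0]]]'

```text
t: 5.95
tool_pos: [0.5467, 0.1521, 0.198]
tool_rot: [3.137, -0.15, -0.006]
contact_force: [-0.2, -0.2, -3.4]
opening: 0.0126
grip_force: 69.3
```

```bash
python3 - <<'E'
from h import *
from station import imaging
o,im=look(2); go(o,[.55,.1515,.2])
d={n:imaging.get_image(n) for n in("scene","side")}; pickle.dump(d,open("d2.pkl","wb"))
f=lambda i,x,y:cv2.resize(i[y:y+200,x:x+200],(400,400),interpolation=2)
a=np.hstack([f(d["scene"]["color"],350,140),f(d["side"]["color"],160,260)])
cv2.imwrite("pics/c2.png",a)
E
```

```text
5.95 [0.5467 0.1521 0.198 ] yaw,z (np.float64(-5.488438728504837), array([-3.7e-03, -6.0e-04, -1.0e+00])) F [-0.2 -0.2 -3.4] open 0.0126 grip 69.3
shift [ 0.068  0.006 -0.04 ]
```

View pics/w2.png

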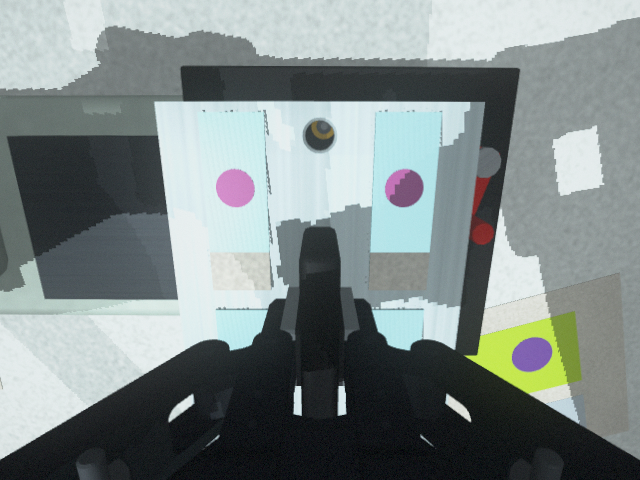

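The wrist view shows the carrier held level over the stage. The far hole is at (319,135) with pin_b visible through it, the clamp is to the right with its post at (482,233), and the stage's +x edge is on row ~67. I'll measure yaw from the edges and the pin inside the hole.

```bash
cat >> h.py <<'E'
def edges(o,im,dz=-.0093):
    """yaws of the stage's +x edge and the carrier's +x edge, hole centre"""
    c=im["color"].astype(int).max(2); out=[]
    zc=o["tool_pos"][2]+dz
    return c,zc
def lineyaw(im,o,pts,z):
    w=np.array([plane(im,p,z,o)[:2] for p in pts]); vx,vy,x,y=cv2.fitLine(w.astype(np.float32),cv2.DIST_HUBER,0,1e-4,1e-4).ravel()
    return (np.degrees(np.arctan2(vy,vx))+90+90)%180-90, (x,y), len(w)
E
python3 - <<'E'
from h import *
o,im=pickle.load(open("w2.pkl","rb")); g=im["color"].astype(int).max(2)
zc=o["tool_pos"][2]-.0093
gy=np.diff(cv2.GaussianBlur(g.astype(np.float32),(1,3),0),axis=0)
cols=np.arange(200,475,3)
def sub(r0,r1,s,cols):
    P=[]
    for x in cols:
        a=s*gy[r0:r1,x]; k=a.argmax()
        if a[k]>15: w=np.clip(a[max(k-2,0):k+3],0,None); P.append((x,r0+.5+(w*np.arange(max(k-2,0),max(k-2,0)+len(w))).sum()/w.sum()))
    return P
A=sub(60,76,-1,cols);B=sub(92,110,1,cols)
print("stage",lineyaw(im,o,A,.08)); print("carrier",lineyaw(im,o,B,zc))
# seat 0.110 behind edge
cir=cv2.HoughCircles(cv2.GaussianBlur(im["color"],(3,3),0)[100:170,285:355].max(2).astype(np.uint8),cv2.HOUGH_GRADIENT,1,50,param1=100,param2=10,minRadius=11,maxRadius=22); print(cir)
h=plane(im,(319.5,135),zc,o); print("hole",h)
h2=plane(im,(319.5,135),.08,o); print(h2)
W=R.from_rotvec(o["tool_rot"]).as_matrix(); print("hole in tool",W.T@(h-o["tool_pos"]))
cv2.imwrite("pics/c3.png",np.hstack([cv2.resize(im["color"][95:175,280:360],(400,400),interpolation=2),cv2.resize(cv2.imread("pics/c2.png"),(400,200)).repeat(2,0)[:400]]))
E
```

```text
stage (np.float32(-5.753235), (np.float32(0.6585904), np.float32(0.1309063)), 92)
carrier (np.float32(-5.5723877), (np.float32(0.63005006), np.float32(0.1351637)), 92)
[[[34.5 35.5 14.7]]]
hole [0.61791186 0.14423301 0.18869949]
[0.61582821 0.14445166 0.08      ]
hole in tool [0.07172413 0.00104519 0.00904033]
```

View pics/c3.png

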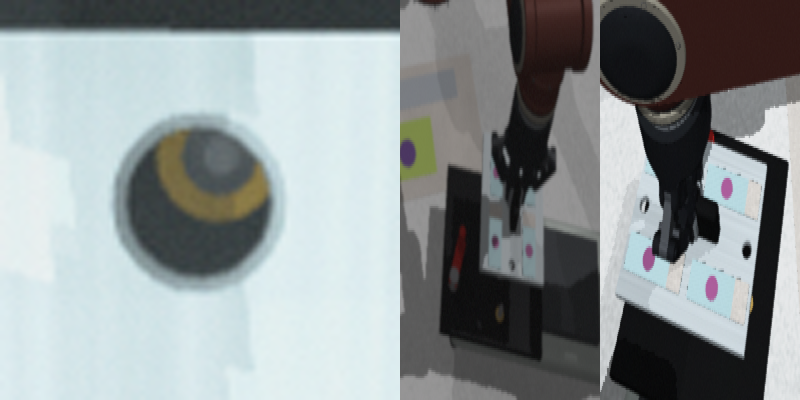

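```bash
python3 - <<'E'
from h import *
o,im=pickle.load(open("w2.pkl","rb"));zc=o["tool_pos"][2]-.0093
W=R.from_rotvec(o["tool_rot"]).as_matrix()
h=plane(im,(319.8,135.2),zc,o); t=plane(im,(323.6,126.4),.102,o); b=plane(im,(322.6,128),.08,o)
print(h,t,b); 
for p in(t,b): print("shift mm tool axes",(W.T@(p-h)*1000).round(1))
x=np.array([np.cos(np.radians(-5.75)),np.sin(np.radians(-5.75))]); e=np.array([.65859,.13091]); print("edge-pin along x",(e-t[:2])@x,(e-b[:2])@x)
s=t[:2]-.072*x; print("seat",s,s-[.55,.1515])
E
```

```text
[0.61782305 0.1441202  0.18869949] [0.62118246 0.1413501  0.102     ] [0.62023316 0.14189292 0.08      ]
shift mm tool axes [ 3.9  2.4 86.7]
shift mm tool axes [  3.    1.9 108.7]
edge-pin along x 0.03826529699385837 0.03926420554074176
seat [0.54954473 0.14856364] [-0.00045527 -0.00293636]
```

Request:
play_rows --series '[[0,[0.075,0.046,0.2],[0,0.027,0.022]],[0,[0,0,0.4],[0,0,0]],[0,[0,0,0.4],[0,0,0]],[0,[0,0,0.25],[0,0,0]],[0,[0,0,0],[0,0,0]],[0,[0,0,0],[0,0,0]],[0,[0,0,0],[0,0,0]]]'

```text
t: 6.98
tool_pos: [0.5522, 0.1498, 0.139]
tool_rot: [-3.137, 0.156, -0.009]
contact_force: [-0.9, 0.3, -3.6]
opening: 0.0128
grip_force: 69.3
```

```bash
cat >> h.py <<'E'
def sub(g,r0,r1,s,cols):
    gy=np.diff(g.astype(np.float32),axis=0); P=[]
    for x in cols:
        a=s*gy[r0:r1,x]; k=a.argmax(); i=max(k-2,0)
        if a[k]>15: w=np.clip(a[i:k+3],0,None); P.append((x,r0+.5+(w*np.arange(i,i+len(w))).sum()/w.sum()))
    return P
E
python3 - <<'E'
from h import *
from station import imaging
o,im=look(4); W=R.from_rotvec(o["tool_rot"]).as_matrix()
# where the hole should be in the image now: fixed in tool frame ~ (319.8,135.2)
g=im["color"].astype(int).max(2); cols=np.arange(200,475,3)
k=np.diff(g[:,200:475:3].astype(int),axis=0)
B=sub(g,92,110,1,cols); print("carrier",lineyaw(im,o,B,o["tool_pos"][2]-.0093))
A=sub(g,66,98,-1,cols); print("stage",lineyaw(im,o,A,.08),A[::20])
d=imaging.get_image("side"); s=d["color"]; pickle.dump(d,open("s4.pkl","wb"))
cv2.imwrite("pics/c4.png",np.hstack([cv2.resize(im["color"][95:175,280:360],(400,400),interpolation=2),cv2.resize(s[330:450,190:310],(400,400),interpolation=2)]))
E
```

```text
6.97 [0.5522 0.1498 0.139 ] yaw,z (np.float64(-5.7004367657344215), array([ 5.8e-03, -1.0e-04, -1.0e+00])) F [-0.9  0.3 -3.6] open 0.0128 grip 69.3
carrier (np.float32(-5.718445), (np.float32(0.63580745), np.float32(0.13366474)), 92)Traceback (most recent call last):
  File "<stdin>", line 8, in <module>
  File "h.py", line 38, in lineyaw
    w=np.array([plane(im,p,z,o)[:2] for p in pts]); vx,vy,x,y=cv2.fitLine(w.astype(np.float32),cv2.DIST_HUBER,0,1e-4,1e-4).ravel()
                                                              ~~~~~~~~~~~^^^^^^^^^^^^^^^^^^^^^^^^^^^^^^^^^^^^^^^^^^^^^^^^^
cv2.error: OpenCV(4.12.0) /io/opencv/modules/imgproc/src/linefit.cpp:618: error: (-215:Assertion failed) npoints2 >= 0 || npoints3 >= 0 in function 'fitLine'
```

```bash
cat >> h.py <<'E'
def avg(n=4):
    from station import ctrl, imaging
    L=[]
    for i in range(n): L.append(ctrl.get_obs()); im=imaging.get_image("wrist")
    L.append(ctrl.get_obs())
    o=dict(L[-1]); print("z",[yaw(q)[1][:2].tolist() for q in L])
    o["tool_pos"]=np.mean([q["tool_pos"] for q in L],0); o["tool_rot"]=R.from_rotvec([q["tool_rot"] for q in L]).mean().as_rotvec()
    return o,im
E
python3 - <<'E'
from h import *
from station import imaging
o,im=avg(); show(o)
pickle.dump((o,im),open("w5.pkl","wb"))
g=im["color"].astype(int).max(2)
print(g[60:115,230],g[60:115,440])
d=imaging.get_image("side"); s=d["color"]; pickle.dump(d,open("s4.pkl","wb"))
cv2.imwrite("pics/c4.png",np.hstack([cv2.resize(im["color"][95:175,280:360],(400,400),interpolation=2),cv2.resize(s[330:450,190:310],(400,400),interpolation=2)]))
E
```

```text
z [[0.0057, -0.0001], [0.0054, -0.0001], [0.005, -0.0002], [0.0047, -0.0002], [0.0045, -0.0002]]
7.22 [0.5519 0.1497 0.1386] yaw,z (np.float64(-5.698827930483905), array([ 5.1e-03, -2.0e-04, -1.0e+00])) F [-1.4  0.7 -3.1] open 0.0128 grip 69.3
[ 75  47  59  58  60  57  59  60  60  62  58  55  60  60  58  63  60  62
  61  62  61  60  62  59  61  62  62  63  63  62  65  62  63  61  64  63
  61  56  56  58  63 139 230 232 230 230 229 230 230 231 231 227 223 238
 237] [ 94  56  56  57  63  64  60  60  63  61  59  57  60  61  64  59  57  57
  58  57  63  62  56  61  56  62  59  56  56  55  55  51  51  55  57  55
  50  54  52  55  57 118 235 234 236 236 234 235 235 234 231 216 229 235
 236]
```

View pics/c4.png

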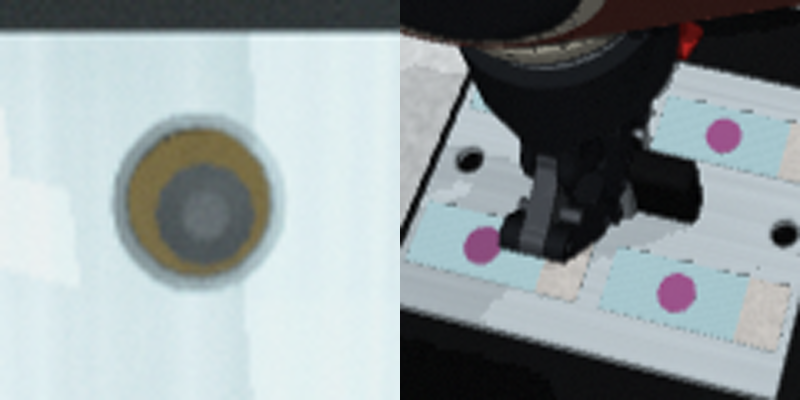

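Pin_b's tip is now at pixel (321,138) inside the hole, whose centre is (319.8,135.2), so it is nearly concentric. I'll compute the remainder.

```bash
python3 - <<'E'
from h import *
o,im=pickle.load(open("w5.pkl","rb"));zc=o["tool_pos"][2]-.0093-.0004
W=R.from_rotvec(o["tool_rot"]).as_matrix(); M=R.from_euler("z",-5.75,degrees=True).as_matrix()
h=plane(im,(319.8,135.2),zc,o); t=plane(im,(321,138),.102,o); b=plane(im,(320.8,137),.094,o)
print(h,t,b)
for p in(t,b): print("stage axes mm",(M.T@(p-h)*1000).round(2))
E
```

```text
[0.62312972 0.14146957 0.12887579] [0.62149601 0.14107392 0.102     ] [0.6218374  0.14112017 0.094     ]
stage axes mm [ -1.59  -0.56 -26.88]
stage axes mm [ -1.25  -0.48 -34.88]
```

Request:
play_rows --series '[[0,[-0.028,0.01,0.1],[0,-0.027,0]],[0,[0,0,0.1],[0,0,0]],[0,[0,0,0],[0,0,0]],[0,[0,0,0],[0,0,0]],[0,[0,0,0],[0,0,0]],[0,[0,0,0],[0,0,0]],[0,[0,0,0],[0,0,0]],[0,[0,0,0],[0,0,0]]]'

```text
t: 8.28
tool_pos: [0.5501, 0.1493, 0.1279]
tool_rot: [-3.138, 0.156, -0.0]
contact_force: [0.3, 1.1, -3.1]
opening: 0.0127
grip_force: 69.3
```

```bash
python3 - <<'E'
from h import *
o,im=avg(3); show(o); pickle.dump((o,im),open("w6.pkl","wb"))
g=im["color"].astype(int).max(2); B=sub(g,92,110,1,np.arange(200,475,3)); print("carrier",lineyaw(im,o,B,o["tool_pos"][2]-.0093)[0])
c=im["color"].astype(int); m=(c.max(2)<150); 
cc,ar,l=blob(m,(320,135),18); ys,xs=np.where(l); print("hole",cv2.minEnclosingCircle(np.c_[xs,ys].astype(np.float32)))
# pin = grey (low saturation) inside hole, ring = brassy
sat=(c[...,2]-c[...,0]); pm=(sat<25)&(c.max(2)<150); q,ar,l=blob(pm,(320,136),13); ys,xs=np.where(l); print("pin",q,ar,cv2.minEnclosingCircle(np.c_[xs,ys].astype(np.float32)))
cv2.imwrite("pics/c6.png",cv2.resize(im["color"][95:175,280:360],(400,400),interpolation=2))
E
```

```text
z [[0.0001, 0.0], [0.0001, 0.0], [0.0001, 0.0], [-0.0001, 0.0]]
8.43 [0.5501 0.1493 0.1278] yaw,z (np.float64(-5.701075122677686), array([ 0.,  0., -1.])) F [ 0.3  0.2 -3.5] open 0.0131 grip 69.3
carrier -5.708679
hole ((318.3609619140625, 135.09625244140625), 15.528773307800293)
pin [319.36111111 133.85833333] 360 ((319.4830627441406, 133.7881317138672), 10.800614356994629)
```

View pics/c6.png

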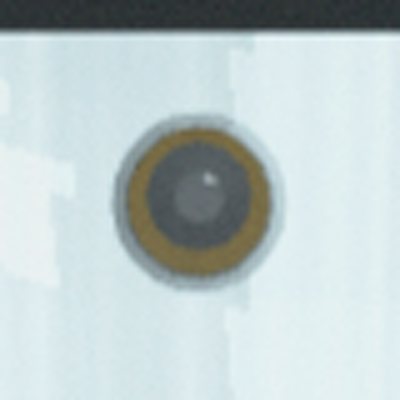

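The carrier is now level and pin_b is concentric with the hole: tip (320,134), hole (319.8,135.2). I'll lower slowly and watch the force.

Request:
play_rows --series '[[0,[0.004,0,0.06],[0,0,0.006]],[0,[0,0,0.06],[0,0,0]],[0,[0,0,0.06],[0,0,0]],[0,[0,0,0.06],[0,0,0]],[0,[0,0,0.06],[0,0,0]],[0,[0,0,0.05],[0,0,0]],[0,[0,0,0],[0,0,0]],[0,[0,0,0],[0,0,0]]]'

```text
t: 9.43
tool_pos: [0.5503, 0.1493, 0.1104]
tool_rot: [-3.138, 0.158, -0.0]
contact_force: [0.1, -0.0, -3.6]
opening: 0.013
grip_force: 69.3
```

Request:
play_rows --series '[[0,[0,0,0.04],[0,0,0]],[0,[0,0,0.04],[0,0,0]],[0,[0,0,0.03],[0,0,0]],[0,[0,0,0],[0,0,0]],[0,[0,0,0],[0,0,0]]]'

```text
t: 10.05
tool_pos: [0.5503, 0.1493, 0.1048]
tool_rot: [3.138, -0.158, 0.0]
contact_force: [-0.2, 0.2, -3.2]
opening: 0.0129
grip_force: 69.3
```

Request:
play_rows --series '[[0,[0,0,0.04],[0,0,0]],[0,[0,0,0.04],[0,0,0]],[0,[0,0,0.03],[0,0,0]],[0,[0,0,0.02],[0,0,0]],[0,[0,0,0],[0,0,0]],[0,[0,0,0],[0,0,0]]]'

```text
t: 10.8
tool_pos: [0.5503, 0.1493, 0.0984]
tool_rot: [-3.138, 0.158, -0.0]
contact_force: [-0.1, -0.5, -4.0]
opening: 0.0131
grip_force: 69.3
```

Request:
play_rows --series '[[0,[0,0,0.01],[0,0,0]],[0,[0,0,0.01],[0,0,0]],[0,[0,0,0],[0,0,0]],[0,[0,0,0],[0,0,0]]]'

```text
t: 11.3
tool_pos: [0.5503, 0.1493, 0.0974]
tool_rot: [-3.138, 0.157, -0.0]
contact_force: [-0.4, -0.0, -2.4]
opening: 0.0131
grip_force: 69.3
```

Contact force is starting to change; a touch more until the weight is borne.

Request:
play_rows --series '[[0,[0,0,0.01],[0,0,0]],[0,[0,0,0.01],[0,0,0]],[0,[0,0,0],[0,0,0]],[0,[0,0,0],[0,0,0]]]'

```text
t: 11.8
tool_pos: [0.5503, 0.1493, 0.0973]
tool_rot: [3.138, -0.157, -0.0]
contact_force: [-4.7, -0.9, 5.5]
opening: 0.0132
grip_force: 70.6
```

Request:
play_rows --series '[[0.5,[0,0,0],[0,0,0]],[0.5,[0,0,0],[0,0,0]],[0.5,[0,0,0],[0,0,0]],[0.5,[0,0,-0.2],[0,0,0]],[0.5,[0,0,-0.6],[0,0,0]],[0.5,[0,0,-0.8],[0,0,0]],[0.5,[0,0,-0.6],[0,0,0]],[0.5,[0,0,-0.4],[0,0,0]]]'

```text
t: 12.8
tool_pos: [0.551, 0.1494, 0.229]
tool_rot: [-3.137, 0.158, -0.005]
contact_force: [-0.8, 0.9, -0.4]
opening: 0.0426
grip_force: 0.0
```

Request:
play_rows --series '[[0,[0,0.5,0],[0,0,0]],[0,[0,0.5,0],[0,0,0]],[0,[0,0,0],[0,0,0]],[0,[0,0,0],[0,0,0]],[0,[0,0,0],[0,0,0]]]'

```text
t: 13.42
tool_pos: [0.5452, 0.1002, 0.2262]
tool_rot: [-3.137, 0.156, 0.001]
contact_force: [0.1, 0.5, -0.3]
opening: 0.0002
grip_force: 0.0
```

```bash
python3 - <<'E'
from h import *
o,im=look(7)
E
```

```text
13.43 [0.5452 0.1002 0.2262] yaw,z (np.float64(-5.702930139140383), array([-3.e-04,  3.e-04, -1.e+00])) F [ 0.1  0.5 -0.3] open 0.0002 grip 0.0
```

View pics/w7.png

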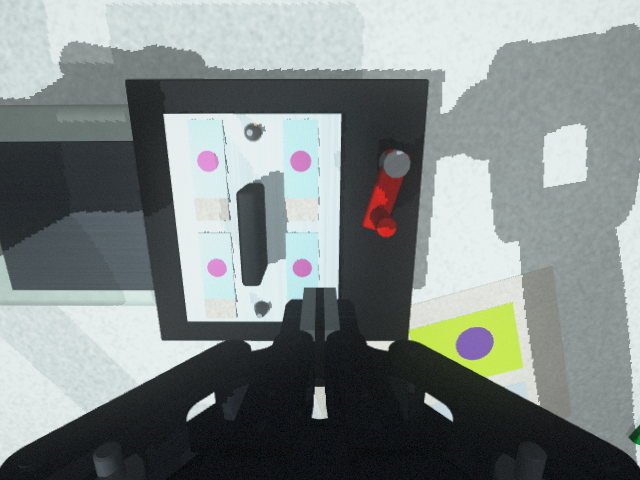

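The carrier is flush with both pins standing through its holes, at (254,130) and (262,309). The clamp boss is at (397,163) and the post top at (386,228).

```bash
python3 - <<'E'
from h import *
o,im=pickle.load(open("w7.pkl","rb")); c=im["color"].astype(int)
M=R.from_euler("z",-5.75,degrees=True).as_matrix()
red=(c[...,2]>200)&(c[...,2]-c[...,1]>120); print(blob(red,(386,228),11)[:2])
piv=plane(im,(397,163.5),.102,o); post=plane(im,(386,228),.135,o)
seat=np.array([.5497,.1483,.08]); pe=seat+M@[.05,-.105,0]
for p in(piv,pe): d=M.T@(post-p); print(p,post,d,np.hypot(*d[:2]),"theta",np.degrees(np.arctan2(d[1],-d[0])))
# waypoints: finger centre in pivot polar
for th in(20,45,60,75,90,95):
    print(th,(pe+M@[-.04*np.cos(np.radians(th)),.04*np.sin(np.radians(th)),0]).round(4))
E
```

```text
(array([385.29896907, 231.50515464]), np.int32(97))
[0.58941209 0.03866576 0.102     ] [0.55145069 0.05412478 0.135     ] [-0.03931921  0.01157795  0.033     ] 0.04098840457919596 theta 16.407614429749362
[0.58892868 0.0388189  0.08      ] [0.55145069 0.05412478 0.135     ] [-0.03882289  0.01147402  0.055     ] 0.0404829555648542 theta 16.464924766218555
20 [0.5529 0.0562 0.08  ]
45 [0.5636 0.0698 0.08  ]
60 [0.5725 0.0753 0.08  ]
75 [0.5825 0.0783 0.08  ]
90 [0.5929 0.0786 0.08  ]
95 [0.5964 0.0781 0.08  ]
```

Two-stage push with shut fingers: first towards +y, then towards +x.

Request:
play_rows --series '[[0,[0.18,0.82,0],[0,0,0]],[0,[0.18,0.82,0],[0,0,0]],[0,[0,0,0.6],[0,0,0]],[0,[0,0,0.8],[0,0,0]],[0,[0,0,0.6],[0,0,0]],[0,[0,0,0.35],[0,0,0]],[0,[0,0,0],[0,0,0]],[0,[0,0,0],[0,0,0]]]'

```text
t: 14.48
tool_pos: [0.556, 0.0162, 0.1104]
tool_rot: [3.138, -0.157, 0.004]
contact_force: [0.2, -0.6, 1.2]
opening: -0.0002
grip_force: 0.0
```

Request:
play_rows --series '[[0,[0,-0.1,0],[0,0,0]],[0,[0,-0.1,0],[0,0,0]],[0,[0,-0.1,0],[0,0,0]],[0,[0,-0.1,0],[0,0,0]],[0,[0,0,0],[0,0,0]]]'

```text
t: 15.1
tool_pos: [0.5571, 0.0364, 0.1089]
tool_rot: [-3.138, 0.157, -0.0]
contact_force: [-0.4, -0.2, -0.1]
opening: 0.0001
grip_force: 0.0
```

Request:
play_rows --series '[[0,[0,-0.08,0],[0,0,0]],[0,[0,-0.08,0],[0,0,0]],[0,[0,-0.08,0],[0,0,0]],[0,[0,-0.07,0],[0,0,0]],[0,[0,0,0],[0,0,0]],[0,[0,0,0],[0,0,0]]]'

```text
t: 15.85
tool_pos: [0.5586, 0.0514, 0.1089]
tool_rot: [3.138, -0.158, 0.0]
contact_force: [2.0, -3.2, -0.3]
opening: 0.0
grip_force: 1.5
```

```bash
cat >> h.py <<'E'
def clamp():
    from station import ctrl,imaging
    o=ctrl.get_obs(); show(o); M=R.from_euler("z",-5.75,degrees=True).as_matrix(); pv=np.array([.5892,.0387,0])
    print("tcp rel pivot",(M.T@(o["tool_pos"]-pv)*1000).round(1))
    for n in("scene","side","wrist"):
        im=imaging.get_image(n); cv2.imwrite(f"pics/k_{n}.png",im["color"]); c=im["color"].astype(int); m=((c[...,2]>60)&(c[...,2]>2.2*c[...,1])&(c[...,2]>2.2*c[...,0])).astype(np.uint8)
        k,l,s,ce=cv2.connectedComponentsWithStats(m)
        for i in range(1,k):
            if s[i,4]>8:
                p=plane(im,ce[i],.105,o); r=M.T@(p-pv)*1000
                if np.hypot(*r[:2])<80: print(n,"red",ce[i].round(1),s[i,4],r[:2].round(1))
E
python3 -c "
from h import *
clamp()"
```

```text
15.85 [0.5586 0.0514 0.1089] yaw,z (np.float64(-5.754363126379839), array([ 2.e-04, -1.e-04, -1.e+00])) F [ 2.  -3.2 -0.3] open 0.0 grip 1.5
tcp rel pivot [-31.7   9.6 108.9]
scene red [418.1 271.3] 29 [-17.9  29.6]
side red [262.3 348.2] 157 [-31.1  34.3]
wrist red [338.7 205.9] 70 [12.   0.7]
wrist red [286.4 283.2] 4120 [-22.5  23.1]
wrist red [362.9 229.8] 26 [ 1.8 -9.6]
```

Request:
play_rows --series '[[0,[0,0.2,0],[0,0,0]],[0,[-0.28,0,0],[0,0,0]],[0,[-0.28,0,0],[0,0,0]],[0,[0,0,0],[0,0,0]],[0,[0,-0.36,0],[0,0,0]],[0,[0,-0.36,0],[0,0,0]],[0,[0,0,0],[0,0,0]],[0,[0,0,0],[0,0,0]]]'

```text
t: 17.0
tool_pos: [0.5333, 0.0805, 0.1087]
tool_rot: [3.137, -0.156, -0.0]
contact_force: [0.4, -0.2, 0.7]
opening: 0.0003
grip_force: 0.0
```

Request:
play_rows --series '[[0,[0.1,0,0],[0,0,0]],[0,[0.1,0,0],[0,0,0]],[0,[0.1,0,0],[0,0,0]],[0,[0.1,0,0],[0,0,0]],[0,[0.1,0,0],[0,0,0]],[0,[0,0,0],[0,0,0]]]'

```text
t: 17.75
tool_pos: [0.5576, 0.0779, 0.108]
tool_rot: [-3.137, 0.157, 0.004]
contact_force: [-1.6, 2.2, -0.9]
opening: 0.0004
grip_force: 1.0
```

Request:
play_rows --series '[[0,[0.08,0,0],[0,0,0]],[0,[0.08,0,0],[0,0,0]],[0,[0.08,0,0],[0,0,0]],[0,[0.06,0,0],[0,0,0]],[0,[0,0,0],[0,0,0]],[0,[0,0,0],[0,0,0]]]'

```text
t: 18.5
tool_pos: [0.5735, 0.0758, 0.1091]
tool_rot: [3.137, -0.158, 0.002]
contact_force: [-1.2, -0.9, 0.2]
opening: -0.0001
grip_force: 0.0
```

Request:
play_rows --series '[[0,[0.03,0,0],[0,0,0]],[0,[0,0,0],[0,0,0]],[0,[0,0,0],[0,0,0]]]'

```text
t: 18.88
tool_pos: [0.5744, 0.0759, 0.1089]
tool_rot: [3.137, -0.157, -0.0]
contact_force: [-2.0, -0.7, 1.4]
opening: -0.0001
grip_force: 1.0
```

```bash
python3 -c "
from h import *
clamp()"
```

```text
18.88 [0.5744 0.0759 0.1089] yaw,z (np.float64(-5.745783065121546), array([-3.e-04, -2.e-04, -1.e+00])) F [-2.  -0.7  1.4] open -0.0001 grip 1.0
tcp rel pivot [-18.4  35.5 108.9]
scene red [413.8 279.6] 71 [ 4.2 21.6]
wrist red [331.2 265.4] 4044 [-0.8 29.5]
wrist red [411.7 240.7] 56 [10.4 -4.5]
wrist red [281.8 253.9] 44 [ 4.5 50.6]
wrist red [288.1 260.4] 21 [ 1.5 48. ]
```

Nearly at the stop; push on in small steps until the force jumps.

Request:
play_rows --series '[[0,[0.03,0,0],[0,0,0]],[0,[0,0,0],[0,0,0]],[0,[0,0,0],[0,0,0]]]'

```text
t: 19.4
tool_pos: [0.5747, 0.076, 0.1088]
tool_rot: [3.138, -0.157, -0.006]
contact_force: [-7.8, 0.7, 5.1]
opening: -0.0001
grip_force: 3.8
```

Request:
play_rows --series '[[0,[0.02,0,0],[0,0,0]],[0,[0,0,0],[0,0,0]],[0,[0,0,0],[0,0,0]]]'

```text
t: 19.77
tool_pos: [0.5748, 0.076, 0.1087]
tool_rot: [3.138, -0.157, -0.01]
contact_force: [-11.6, 0.6, 6.9]
opening: -0.0002
grip_force: 5.5
```

The clamp is against its stop: 11.6 N with no more travel. I'll back off, lift and check.

Request:
play_rows --series '[[0,[-0.25,0,0],[0,0,0]],[0,[-0.2,0,0],[0,0,0]],[0,[0,0,-0.4],[0,0,0]],[0,[0,0,-0.7],[0,0,0]],[0,[0,0,-0.8],[0,0,0]],[0,[-0.4,0,-0.6],[0,0,0]],[0,[-0.4,0,0],[0,0,0]],[0,[0,0,0],[0,0,0]]]'

```text
t: 20.78
tool_pos: [0.5151, 0.0821, 0.236]
tool_rot: [-3.137, 0.157, -0.006]
contact_force: [0.2, 0.6, -0.4]
opening: 0.0
grip_force: 0.0
```

Request:
play_rows --series '[[0,[0,0,0],[0,0,0]],[0,[0,0,0],[0,0,0]]]'

```text
t: 21.02
tool_pos: [0.5152, 0.0819, 0.2335]
tool_rot: [3.138, -0.158, -0.001]
contact_force: [0.0, 0.1, 0.5]
opening: -0.0002
grip_force: 0.0
```

```bash
python3 -c "
from h import *
clamp(); look(9)
"
```

```text
21.02 [0.5152 0.0819 0.2335] yaw,z (np.float64(-5.761197251770326), array([-5.e-04, -0.e+00, -1.e+00])) F [0.  0.1 0.5] open -0.0002 grip 0.0
tcp rel pivot [-78.   35.5 233.5]
scene red [424.  273.4] 20 [-14.8  42.8]
scene red [416.4 279.9] 110 [ 4.  27.1]
side red [244.9 344.1] 345 [-1.5 33.8]
wrist red [325.8 123.3] 1533 [-0.1 30.1]
21.18 [0.515  0.0819 0.2334] yaw,z (np.float64(-5.759739394987538), array([-7.e-04, -0.e+00, -1.e+00])) F [-1.   0.  -0.6] open 0.0002 grip 0.0
```

View pics/w9.png

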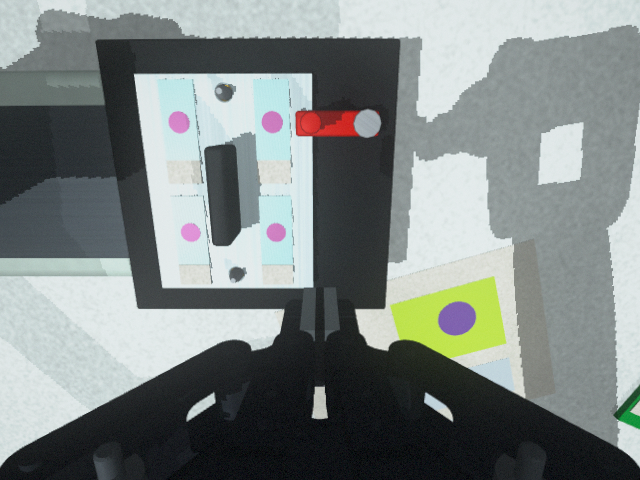

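The carrier is seated on both pins, (224,92) and (237,273). The clamp arm runs from (367,123) to (298,123), over the carrier's edge and square to it, and the robot is clear.

```bash
python3 -c "
from station import ctrl
print(ctrl.finish_job())"
```

```text
the job is handed in; nothing more can be done
None
```

The carrier is seated flush over both pins and released, the red clamp is swung to its stop over the carrier's edge, and the job is handed in at about 21 s; no verdict came back.

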